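Load a filter barrel with spacer, sieve disc and spacer

TASK

Load the filter barrel on the aluminium stand: drop in one spacer ring, then the sieve disc, then the other spacer ring, so that they lie flat on one another as one column at the bottom of the barrel. The barrel is a snug fit and stands a little off the middle of its stand, so feel for its mouth. Leave the wide ring, which does not fit, and the small jar where they are.

Things in the scene. Friction and masses are not known exactly. Their poses are not given: they have to be found in the camera images.
- stand: Fixed flat aluminium plate 120 x 100 x 10 mm (x along its longer side, z up), origin at the centre of its underside on the bench. Fixed upright on it stands one grey plastic barrel, a tube with a closed bottom: bore 42 mm, outer diameter 52 mm, low foot ring 60 mm wide and 8 mm high on the plate, flat square-edged rim 68 mm above the bench.
- seat (a point): Middle of the stand, at the height of the barrel's inner floor: 16 mm above the bench, 52 mm below the rim. The barrel's axis is NOT exactly here: it stands up to 3 mm off this point along each of the stand's x and y, differently each time. The barrel is rigid and does not move when pushed.
- spacer_a_center (a point): Centre (half-way up) of a plain steel spacer ring lying flat on the bench: outer diameter 40 mm, hole 24 mm, 15 mm thick, about 60 g. z is its axis. The two spacer rings are alike and either may go in first.
- spacer_b_center (a point): Centre (half-way up) of the other spacer ring, same sizes.
- sieve_center (a point): Centre (half-way up) of the steel sieve disc lying flat on the bench: diameter 40 mm, 15 mm thick, about 80 g, solid with a pattern of small dark pinholes on top and no large hole. z is its axis. It goes between the two spacer rings.
- wide_ring_center (a point): Centre (half-way up) of a larger steel ring lying flat among the others: outer diameter 56 mm, hole 36 mm, 15 mm thick. Too wide for the barrel; leave it.
- jar_center (a point): Centre (half-way up) of a small amber jar with a white cap, 34 mm across, 45 mm high, standing among the rings; leave it standing.
- spacer_a: The same spacer ring as spacer_a_center; origin at the centre of its underside.
- spacer_b: The same spacer ring as spacer_b_center; origin at the centre of its underside.
- sieve: The same disc as sieve_center; origin at the centre of its underside.
There are look-alikes about, which are no part of the job. What is shaped like the spacer_a but red or yellow is not meant. Of the things shaped like the stand, the aluminium one is meant.

How it is judged:
On the way, in this order (a step that is already met when the one before it is completed fails the run):
1. one spacer ring lies flat on the barrel's floor (((horizontal distance between spacer_a_center and seat below 0.0075 m and z of spacer_a_center in the frame of seat between 0.0045 and 0.0105 m and angle between the z axis of spacer_a_center and the z axis of seat, either way round below 0.1 rad) or (horizontal distance between spacer_b_center and seat below 0.0075 m and z of spacer_b_center in the frame of seat between 0.0045 and 0.0105 m and angle between the z axis of spacer_b_center and the z axis of seat, either way round below 0.1 rad))), for 0.2 s.
2. the sieve disc lies flat on the first spacer ring (((horizontal distance between spacer_a_center and seat below 0.0075 m and z of spacer_a_center in the frame of seat between 0.0045 and 0.0105 m and angle between the z axis of spacer_a_center and the z axis of seat, either way round below 0.1 rad) or (horizontal distance between spacer_b_center and seat below 0.0075 m and z of spacer_b_center in the frame of seat between 0.0045 and 0.0105 m and angle between the z axis of spacer_b_center and the z axis of seat, either way round below 0.1 rad)) and horizontal distance between sieve_center and seat below 0.0075 m and z of sieve_center in the frame of seat between 0.0195 and 0.0255 m and angle between the z axis of sieve_center and the z axis of seat, either way round below 0.1 rad), for 0.2 s.
At the end, for the whole second after the job is handed in: Inside the barrel, from the floor up: a spacer ring, the sieve disc, the other spacer ring, each within 3 mm of its height in a close stack (centres 7.5, 22.5 and 37.5 mm above the barrel's floor), flat within 0.1 rad, within 7.5 mm of the middle of the stand (that is, in the barrel), and at rest ((((horizontal distance between spacer_a_center and seat below 0.0075 m and z of spacer_a_center in the frame of seat between 0.0045 and 0.0105 m and angle between the z axis of spacer_a_center and the z axis of seat, either way round below 0.1 rad) and (horizontal distance between spacer_b_center and seat below 0.0075 m and z of spacer_b_center in the frame of seat between 0.0345 and 0.0405 m and angle between the z axis of spacer_b_center and the z axis of seat, either way round below 0.1 rad)) or ((horizontal distance between spacer_b_center and seat below 0.0075 m and z of spacer_b_center in the frame of seat between 0.0045 and 0.0105 m and angle between the z axis of spacer_b_center and the z axis of seat, either way round below 0.1 rad) and (horizontal distance between spacer_a_center and seat below 0.0075 m and z of spacer_a_center in the frame of seat between 0.0345 and 0.0405 m and angle between the z axis of spacer_a_center and the z axis of seat, either way round below 0.1 rad))) and horizontal distance between sieve_center and seat below 0.0075 m and z of sieve_center in the frame of seat between 0.0195 and 0.0255 m and angle between the z axis of sieve_center and the z axis of seat, either way round below 0.1 rad and linear speed of each of spacer_a, spacer_b, sieve below 0.02 m/s); the robot touches nothing.
It fails at once if the wide ring was moved by more than 20 mm (distance of wide_ring_center from where it was at the start of the episode above 0.02 m).
It fails at once if the jar was moved by more than 20 mm or tipped over (distance of jar_center from where it was at the start of the episode above 0.02 m or angle between jar_center's own z axis and vertical above 0.4 rad).
It also fails if it takes over 72 s, if anything falls off the work surface, if the arm or the gripper's body presses on something with over 40 N, if the wrist force passes 120 N, or if a joint passes its speed limit or range.

ROBOT

A 6-joint arm with a two-finger parallel gripper is mounted at the origin on the work surface. World frame = base frame: x ahead of the robot, y to its left, z up, the work surface at z = 0. Lengths are in m, angles in rad, forces in N, time in s.
With the tool pointing down it reaches from about 0.375 to 0.9 m from the base axis. Payload 3.1 kg.
Tool frame: the origin (TCP) lies on the centre line of the jaws, within the pads' length; the fingertips stand 19 mm ahead of it and the grasp point (between the pads) is the TCP; y points along the fingers, x is the direction in which the jaws open and shut, and the axes are right-handed (so a half turn about y gives the same grasp; the last joint's range is limited). The gripper opens to 85 mm and grips with 20 to 120 N. Pads are 22 mm wide; open, the fingers measure 114 mm over their backs; the gripper's body (76 mm by 85 mm) begins 54 mm behind the grasp point. The pads swing forward as they close: fully open they stand 13 mm farther back than shut.
Start: joints at [-1.359, 0.527, 1.433, -0, 1.181, -0.178], TCP at [0.238, -0.578, 0.25] pointing down, gripper open.
Joint ranges: [-3.08, 3.08], [-0.75, 2.2], [0.22, 2.44], [-1.43, 4.57], [0, 2.65], [-2.85, 2.85]. Speed limits (rad/s): [2.79, 2.79, 3.14, 3.14, 3.14, 3.14].

INTERFACE

Orientations are given as a unit quaternion [x, y, z, w].
In Python, from station import * gives the robot as it stands.
- The arm moves only by the tool step_arm, never from a script. Its argument "moves" is a list of rows, each a list of 7 numbers: the turn, a rotation vector about the tool's x, y, z in rad, then the shift along the tool's x, y, z in cm, then the closure, from -1 (fully open) to 1 (shut). A call has 1 to 12 rows; each row is the pose to reach, as a shift and turn from the pose measured when the call began, along the tool's axes at that moment; what a row does not reach only later rows make up. A row lasts 1/8 s, in which the tool goes at most 62.5 mm and 10.7 degrees, less where a joint would pass 70% of its speed; a pose out of reach is approached as far as the arm can. A call with a gripper value outside its range is refused whole. The fingers move at their own pace and stop on an object; "grip_force" is the grip in N (left out, the last holds). Time passes only in rows, so rows that repeat a pose let the fingers close. It gives the time, the measured TCP pose, the force and the opening at its end, in the units of the state.
- sense(): the state, without advancing time (a new reading comes with each control period).
- snapshot(name): name is "scene" or "top"; returns a dict with "frame" (384x512x3 uint8, red, green, blue), "z_map" (384x512 float32, m along the optical axis (not along the pixel's ray), 0 where there is no reading), "vfov" (degrees; the focal length in pixels is half the picture's height over the tangent of half this angle, whatever the lens; pixels are square), "cx", "cy" (the principal point, pixels), "dist" ([k1, k2, p1, p2, k3] as OpenCV has them; the pictures are not rectified), "xyz" and "orientation" of the camera in the world. Camera axes: x right, y down, z forward; pixel columns grow to the right and rows downward; lengths in m; the calibration is good to about 2 mm. A picture is of the moment at which its call begins.
- sign_off(): hands the job in, once; it reports no verdict.
The state is a dict: "t": time; "q": joint angles; "qd": joint speeds; "tau": joint torques, N m; "tcp_pos": TCP position; "tool_rot": TCP orientation; "force": force on the tool from outside, world axes, zero at the start; "ft_torque": the same for the moment, N m; "finger_gap": opening from 0.0 (shut) to 1.0 (fully open).
Only numpy, scipy, OpenCV 4.12 (cv2) and the standard library are available. Lean on these libraries where they do the work, as an engineer would, in place of code of your own. Each camera call takes 0.05 s, during which the arm holds its last target.

## Working session

There is one attempt and no reset: what is moved stays moved. The work goes in short steps, Python scripts to look and compute and a tool call to move; the robot and the scene stay as the last step left them, time stands still between calls to the robot, and variables do not carry over. Pictures are saved under pics/ and viewed, and the job is handed in when it is done.

Besides the shell and the picture viewer there is one more tool, called after "Emit:" as name(argument=value, ...) on one line, values as JSON. step_arm: Moves the arm, as the interface text tells. Its arguments: {"type":"object","properties":{"moves":{"type":"array","items":{"type":"array","items":{"type":"number"}}},"grip_force":{"type":"number"}},"required":["moves"]}

```bash
mkdir -p pics; ls; cat > h.py <<'E'
from station import *
import numpy as np, cv2
from scipy.spatial.transform import Rotation as R
def cam(s):
    h=s["frame"].shape[0]; f=h/2/np.tan(np.radians(s["vfov"])/2)
    K=np.array([[f,0,s["cx"]],[0,f,s["cy"]],[0,0,1.]])
    return K,np.array(s["dist"],float),R.from_quat(s["orientation"]).as_matrix(),np.array(s["xyz"])
def ray(s,uv,z):
    K,d,Rm,t=cam(s)
    p=cv2.undistortPoints(np.array(uv,float).reshape(-1,1,2),K,d).reshape(-1,2)
    v=np.c_[p,np.ones(len(p))]@Rm.T
    return t+v*((z-t[2])/v[:,2])[:,None]
def proj(s,P):
    K,d,Rm,t=cam(s); P=(np.array(P,float).reshape(-1,3)-t)@Rm
    return cv2.projectPoints(P.reshape(-1,1,3),np.zeros(3),np.zeros(3),K,d)[0].reshape(-1,2)
def cloud(s):
    K,d,Rm,t=cam(s); h,w=s["z_map"].shape
    uv=np.stack(np.meshgrid(np.arange(w),np.arange(h)),-1).reshape(-1,1,2).astype(float)
    p=cv2.undistortPoints(uv,K,d).reshape(-1,2); z=s["z_map"].reshape(-1,1)
    return ((np.c_[p,np.ones(len(p))]*z)@Rm.T+t).reshape(h,w,3)
E
python3 - <<'E'
from h import *
st=sense(); print(st)
for n in("scene","top"):
    s=snapshot(n); cv2.imwrite(f"pics/{n}0.png",cv2.resize(s["frame"][...,::-1],None,fx=1.5,fy=1.5))
    print(n,s["vfov"],s["xyz"],s["orientation"],s["dist"],s["cx"],s["cy"])
    import pickle; pickle.dump(s,open(f"{n}0.pkl","wb"))
E
```

```text
pics
{'t': 0.0, 'q': array([-1.35951208e+00,  5.28458027e-01,  1.43393639e+00, -3.70067072e-05,
        1.18138649e+00, -1.78534693e-01]), 'qd': array([-6.42016236e-05,  1.72007606e-03,  8.81091495e-04,  4.88247881e-04,
       -1.41542540e-04,  5.39154561e-04]), 'tau': array([ 9.69145549e-04, -4.42347300e+01, -1.78023881e+01, -5.02295711e-05,
        8.34821753e-03, -2.20552792e-06]), 'tcp_pos': array([ 0.23736407, -0.57742519,  0.24932773]), 'tool_rot': array([-0.58684455,  0.39425373, -0.39312501,  0.58790322]), 'force': array([ 0.64209157,  0.5565092 , -0.07701924]), 'ft_torque': array([-0.02132342, -0.06731824, -0.01910507]), 'finger_gap': 1.001847087380705}
scene 51.806807627187304 [0.77093154 0.58474525 0.48137926] [ 0.20775295  0.85610867 -0.46110875 -0.10627969] [0.02518607 0.         0.         0.         0.        ] 259.820869463209 189.91851839163175
top 42.95499422259999 [ 0.36742365 -0.00501144  1.29836121] [ 0.71061766 -0.7025659   0.01853739 -0.03286447] [-0.20266451  0.          0.          0.          0.        ] 263.4904671322684 196.20254252350855
```

View pics/scene0.png

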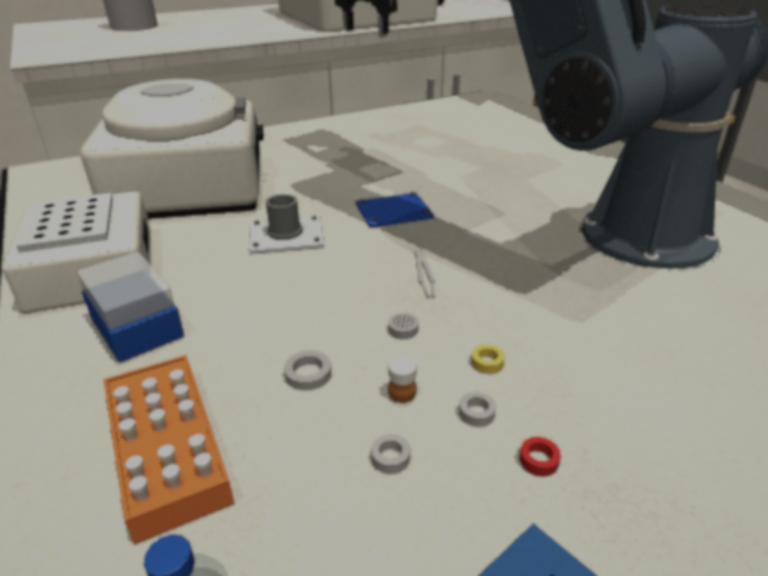

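View pics/top0.png

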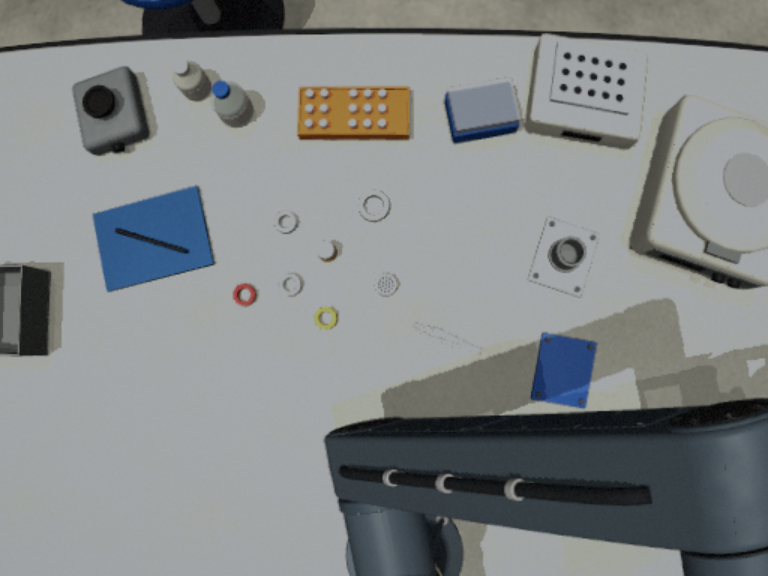

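```bash
python3 - <<'E'
from h import *
print(R.from_quat(sense()['tool_rot']).as_matrix().round(3))
E
```

```text
[[ 0.38  -0.     0.925]
 [-0.925  0.002  0.38 ]
 [-0.002 -1.     0.   ]]
```

The scene picture shows the grey barrel on its aluminium stand at about (284,215). The sieve is at (404,324), the two steel spacers at (477,407) and (390,453), the wide ring at (308,369), the jar at (402,380), and red and yellow decoys nearby. The top view agrees: stand at (565,255), sieve (386,284), spacers (286,222) and (291,284), wide ring (374,206), jar (328,250).

```bash
cat >> h.py <<'E'
def circ(s,c,z,rad,win):
    """edge-based circle fit: steel ring's outer edge; c = approx pixel, returns world xy on plane z"""
E
python3 - <<'E'
from h import *
import pickle
for n in("top","scene"):
    s=pickle.load(open(n+"0.pkl","rb")); P=cloud(s)
    T={"top":dict(sieve=(386,284),A=(286,222),B=(291,284),wide=(374,206),jar=(328,250),yellow=(326,318),red=(245,294)),
       "scene":dict(sieve=(404,324),A=(390,453),B=(477,407),wide=(308,369),jar=(402,372),yellow=(488,358),red=(540,455))}[n]
    bench=np.median(P[190:200,170:180,2]) if n=="top" else 0
    print(n,"bench z",bench)
    for k,(u,v) in T.items():
        u/=1.5;v/=1.5
        lo=max(int(v)-30,0);l=max(int(u)-30,0)
        w=P[lo:lo+60,l:l+60]; c=ray(s,[(u,v)],0.015)[0]
        m=(w[...,2]>.008)&(w[...,2]<.06)&(np.hypot(w[...,0]-c[0],w[...,1]-c[1])<.036)
        # top-level points
        zt=np.percentile(w[...,2][m],80); q=w[m&(abs(w[...,2]-zt)<.004)] 
        cc,r=cv2.minEnclosingCircle((q[:,:2]*1000).astype(np.float32))
        print(k,"ray",c[:2].round(4),"zt",zt.round(4),"circ mm",np.round(cc,1),round(r,1),len(q), "mean",q.mean(0).round(4))
E
```

```text
top bench z 0.00024988270243953004
sieve ray [0.4788 0.0381] zt 0.0173 circ mm [478.4  39.4] 19.5 109 mean [0.4784 0.0401 0.0162]
A ray [0.5883 0.2185] zt 0.017 circ mm [590.6 219.6] 19.9 89 mean [0.5896 0.2206 0.0159]
B ray [0.4771 0.2066] zt 0.0168 circ mm [476.  210.7] 20.5 89 mean [0.4769 0.2092 0.0159]
wide ray [0.618  0.0613] zt 0.0169 circ mm [620.2  62.7] 28.4 169 mean [0.6198 0.0632 0.0158]
jar ray [0.5383 0.1418] zt 0.0465 circ mm [535.  144.8] 15.3 88 mean [0.5354 0.1445 0.0457]
yellow ray [0.4176 0.143 ] zt 0.0168 circ mm [417.8 145.3] 19.8 86 mean [0.4181 0.1455 0.0158]
red ray [0.4585 0.2892] zt 0.0171 circ mm [457.5 291.6] 20.1 79 mean [0.4568 0.2922 0.0161]
scene bench z 0
sieve ray [0.4807 0.0455] zt 0.0152 circ mm [478.   38.8] 21.0 214 mean [0.4793 0.0387 0.0144]
A ray [0.5928 0.2255] zt 0.0139 circ mm [590.5 219.7] 20.5 328 mean [0.591  0.2207 0.0131]
B ray [0.4805 0.2127] zt 0.0137 circ mm [477.7 208.3] 20.2 260 mean [0.4786 0.2096 0.0129]
wide ray [0.6215 0.0698] zt 0.0149 circ mm [620.4  61.7] 28.6 361 mean [0.6213 0.0632 0.0141]
jar ray [0.5262 0.1256] zt 0.0444 circ mm [536.6 143.1] 16.1 210 mean [0.537  0.1443 0.0441]
yellow ray [0.4233 0.1513] zt 0.0147 circ mm [419.3 142.9] 20.7 203 mean [0.4199 0.1442 0.0139]
red ray [0.4622 0.2958] zt 0.0141 circ mm [456.9 291.2] 21.0 333 mean [0.4586 0.2925 0.0133]
```

```bash
python3 - <<'E'
from h import *
import pickle
s=pickle.load(open("top0.pkl","rb")); f=s["frame"]
cv2.imwrite("pics/t1.png",cv2.resize(f[110:230,150:300,::-1],None,fx=5,fy=5,interpolation=cv2.INTER_CUBIC))
cv2.imwrite("pics/t2.png",cv2.resize(f[130:210,340:410,::-1],None,fx=7,fy=7,interpolation=cv2.INTER_CUBIC))
s=pickle.load(open("scene0.pkl","rb")); f=s["frame"]
cv2.imwrite("pics/s2.png",cv2.resize(f[120:180,155:225,::-1],None,fx=8,fy=8,interpolation=cv2.INTER_CUBIC))
E
```

```text
(no output)
```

View pics/t2.png

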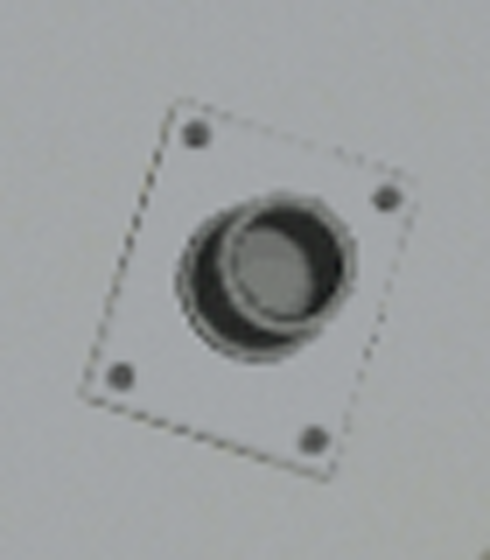

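View pics/t1.png

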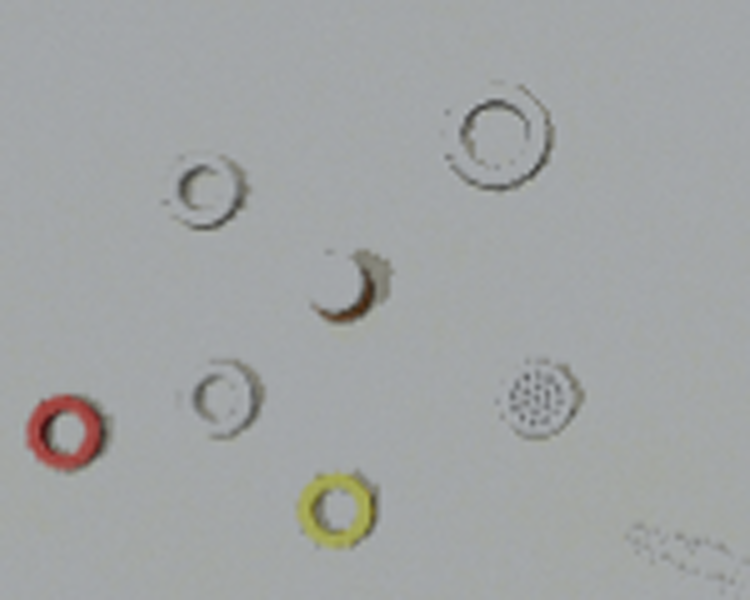

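View pics/s2.png

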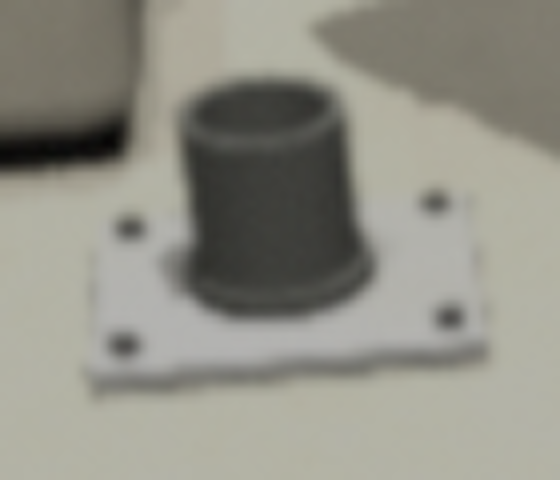

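```bash
python3 - <<'E'
from h import *
import pickle
from scipy.optimize import least_squares
for n in("top","scene"):
    s=pickle.load(open(n+"0.pkl","rb")); P=cloud(s); Q=P.reshape(-1,3)
    c=ray(s,[(568/1.5,248/1.5)] if n=="top" else [(284/1.5,200/1.5)],.068)[0]; print(n,c)
    w=Q[np.hypot(*(Q[:,:2]-c[:2]).T)<.055]
    print(np.histogram(w[:,2],bins=np.arange(0,.09,.004))[0])
    for lo in((.060,.075),(.064,.072)):
        q=w[(w[:,2]>lo[0])&(w[:,2]<lo[1])]
        cc,r=cv2.minEnclosingCircle((q[:,:2]*1000).astype(np.float32))
        print(len(q),np.round(cc,1),r,q.mean(0).round(4))
    # pixel ellipses of rim: outer
    wl=Q[np.hypot(*(Q[:,:2]-c[:2]).T)<.09]
    pl=wl[(wl[:,2]>.006)&(wl[:,2]<.014)]
    print("plate",cv2.minAreaRect((pl[:,:2]*1000).astype(np.float32)),len(pl))
s=pickle.load(open("top0.pkl","rb"));
# ellipse fits from crop: holes in plate -> centre of stand at z=.01
h=np.array([(196,134),(387,198),(121,376),(313,440)])/7+[340,130]-.43
w=ray(s,h,.01);print("holes",w.round(4),w.mean(0).round(4), [np.linalg.norm(w[i]-w[j]).round(4) for i,j in((0,1),(0,2))])
# rim outer/inner extents by hand
for nm,e in(("outer rim",[(216,263),(357,263),(286,190),(286,332)]),("inner",[(230,265),(345,263),(288,205),(288,323)])):
    p=ray(s,np.array(e)/7+[340,130]-.43,.068); print(nm,p[:,:2].round(4).tolist(),p.mean(0).round(4))
E
```

```text
top [ 0.53928924 -0.27346089  0.068     ]
[ 48 188 445 206  87  25  14   8  19  14  12  16  11  17  12  23  53  53
   5   0   0   0]
134 [ 534.3 -278.3] 25.80724334716797 [ 0.5346 -0.2786  0.0671]
106 [ 534.1 -278.5] 25.795652389526367 [ 0.5349 -0.279   0.0679]
plate ((544.0818481445312, -263.9825744628906), (139.13743591308594, 169.0879669189453), 68.47129821777344) 1060
scene [ 0.52964656 -0.27401618  0.068     ]
[ 56  59 395  42  58  32  32  29  32  29  34  30  40  56  59  53  85   9
   0   0   0   0]
147 [ 534.5 -280.4] 27.528383255004883 [ 0.5339 -0.2782  0.0649]
94 [ 534.5 -280.4] 27.528383255004883 [ 0.5341 -0.2792  0.0665]
plate ((532.9881591796875, -277.95343017578125), (101.58496856689453, 119.23040008544922), 72.35404205322266) 676
holes [[ 0.592  -0.2564  0.01  ]
 [ 0.5684 -0.3309  0.01  ]
 [ 0.4983 -0.2266  0.01  ]
 [ 0.4747 -0.3008  0.01  ]] [ 0.5333 -0.2787  0.01  ] [np.float64(0.0782), np.float64(0.0983)]
outer rim [[0.5343, -0.252], [0.5351, -0.3046], [0.5617, -0.2783], [0.5093, -0.2777]] [ 0.5351 -0.2782  0.068 ]
inner [[0.5336, -0.2572], [0.535, -0.3001], [0.5561, -0.279], [0.5126, -0.2785]] [ 0.5344 -0.2787  0.068 ]
```

```bash
python3 - <<'E'
from h import *
import pickle
s=pickle.load(open("top0.pkl","rb")); P=cloud(s).reshape(-1,3); 
s2=pickle.load(open("scene0.pkl","rb")); P2=cloud(s2).reshape(-1,3)
for Q,n in((P,"top"),(P2,"scene")):
  q=Q[(Q[:,0]>.3)&(Q[:,0]<.8)&(Q[:,1]<-.33)&(Q[:,1]>-.7)&(Q[:,2]>.03)]
  for x0 in np.arange(.4,.8,.05):
    w=q[(q[:,0]>=x0)&(q[:,0]<x0+.05)]
    if len(w)>5: print(n,round(x0,2),"ymax",w[:,1].max().round(3),"z99",np.percentile(w[:,2],99).round(3), "near zmax", w[w[:,1]>-.42][:,2].max().round(3) if (w[:,1]>-.42).any() else None)
E
```

```text
top 0.45 ymax -0.522 z99 0.14 near zmax None
top 0.5 ymax -0.393 z99 0.182 near zmax 0.141
top 0.55 ymax -0.392 z99 0.195 near zmax 0.143
top 0.6 ymax -0.404 z99 0.201 near zmax 0.138
top 0.65 ymax -0.418 z99 0.2 near zmax 0.085
top 0.7 ymax -0.33 z99 0.193 near zmax 0.085
top 0.75 ymax -0.33 z99 0.145 near zmax 0.096
scene 0.45 ymax -0.522 z99 0.136 near zmax None
scene 0.5 ymax -0.394 z99 0.179 near zmax 0.135
scene 0.55 ymax -0.392 z99 0.19 near zmax 0.139
scene 0.6 ymax -0.405 z99 0.195 near zmax 0.137
scene 0.65 ymax -0.419 z99 0.196 near zmax 0.064
scene 0.7 ymax -0.331 z99 0.19 near zmax 0.08
scene 0.75 ymax -0.33 z99 0.15 near zmax 0.092
```

Emit:
step_arm(moves=[[0,0.1,0,-3,0,5,-1],[0,0.0,0,-9,0,9,-1],[0,-0.17,0,-15,0,12,-1],[0,-0.35,0,-21,0,15,-1]], grip_force=40)

```text
t: 0.6
tcp_pos: [0.2949, -0.3427, 0.2495]
tool_rot: [-0.647, 0.284, -0.283, 0.649]
force: [0.4, 0.2, -0.5]
finger_gap: 1.001
```

```bash
cat >> h.py <<'E'
def go(p,zdeg):
    """shift cm & turn from now to tool at p, pointing down, tool z at world angle zdeg"""
    st=sense(); M=R.from_quat(st["tool_rot"]).as_matrix()
    a=np.radians(zdeg); z=np.array([np.cos(a),np.sin(a),0]); y=np.array([0,0,-1.]); x=np.cross(y,z)
    D=np.c_[x,y,z]; rv=R.from_matrix(M.T@D).as_rotvec()
    print("turn",rv.round(3),"shift cm",(M.T@(np.array(p)-st["tcp_pos"])*100).round(2),"| tcp",st["tcp_pos"].round(4),"q",st["q"].round(2),"F",st["force"].round(1),"gap",round(st["finger_gap"],3),"t",st["t"],
     "zang",np.degrees(np.arctan2(M[1,2],M[0,2])).round(2))
E
python3 -c "
from h import *
go((.5905,.2196,.1),90)"
```

```text
turn [-0.002 -0.825 -0.002] shift cm [-21.23  15.09  59.84] | tcp [ 0.2949 -0.3427  0.2495] q [-1.11  0.3   1.85  0.    1.   -0.28] F [ 0.4  0.2 -0.5] gap 1.001 t 0.6 zang 42.71
```

Emit:
step_arm(moves=[[0,-0.17,0,-2.1,0,5.9,-0.4],[0,-0.34,0,-4.2,0,11.8,-0.4],[0,-0.51,0,-6.3,0,17.8,-0.4],[0,-0.68,0,-8.5,1,23.8,-0.4],[0,-0.825,0,-10.6,3,29.5,-0.4],[0,-0.825,0,-12.7,5,35,-0.4],[0,-0.825,0,-14.8,7,41,-0.4],[0,-0.825,0,-17,9,47,-0.4],[0,-0.825,0,-19.1,11,53,-0.4],[0,-0.825,0,-20.6,13,58,-0.4],[0,-0.825,0,-21.23,15,59.84,-0.4],[0,-0.825,0,-21.23,15.09,59.84,-0.4]])

```text
t: 2.1
tcp_pos: [0.5897, 0.2214, 0.0974]
tool_rot: [-0.706, 0.0, 0.002, 0.708]
force: [-0.1, -0.5, 0.2]
finger_gap: 0.7
```

```bash
python3 -c "
from h import *
go((.5905,.2196,.026),90)
s=snapshot('scene'); P=cloud(s)
cv2.imwrite('pics/s3.png',cv2.resize(s['frame'][...,::-1],None,fx=1.5,fy=1.5))
# lowest points of the gripper near axis
Q=P.reshape(-1,3); tc=sense()['tcp_pos']
w=Q[(np.hypot(*(Q[:,:2]-tc[:2]).T)<.07)&(Q[:,2]>.04)&(Q[:,2]<.15)&(s['z_map'].reshape(-1)>0)]
for b in np.arange(.04,.15,.005):
  m=w[(w[:,2]>=b)&(w[:,2]<b+.005)]
  if len(m): print(round(b,3),len(m),m[:,:2].min(0).round(3),m[:,:2].max(0).round(3))
"
```

```text
turn [-0.002  0.003 -0.004] shift cm [ 0.11  7.14 -0.2 ] | tcp [0.5897 0.2214 0.0974] q [0.18 0.73 1.53 0.   0.88 0.18] F [-0.1 -0.5  0.2] gap 0.7 t 2.1 zang 90.17
0.08 11 [0.559 0.216] [0.626 0.231]
0.085 45 [0.553 0.209] [0.631 0.233]
0.09 72 [0.546 0.209] [0.633 0.232]
0.095 76 [0.546 0.209] [0.633 0.232]
0.1 81 [0.546 0.209] [0.633 0.232]
0.105 83 [0.546 0.209] [0.634 0.232]
0.11 78 [0.547 0.21 ] [0.633 0.232]
0.115 66 [0.547 0.21 ] [0.633 0.232]
0.12 66 [0.548 0.21 ] [0.636 0.233]
0.125 89 [0.532 0.212] [0.645 0.234]
0.13 192 [0.528 0.207] [0.651 0.235]
0.135 263 [0.528 0.208] [0.652 0.235]
0.14 151 [0.526 0.207] [0.652 0.236]
0.145 178 [0.526 0.204] [0.654 0.238]
```

View pics/s3.png

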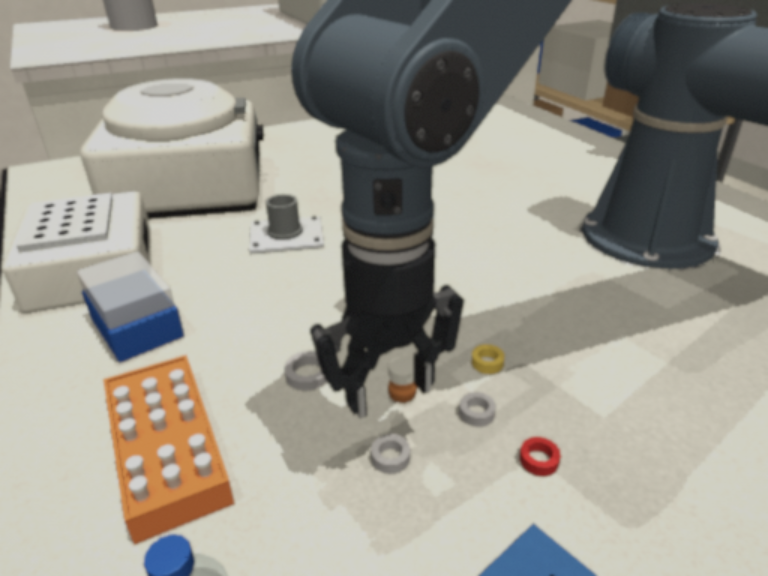

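The gripper hangs over spacer A at (390,453). Its tips read z of about 0.083 m with the TCP at 0.097, as expected.

Emit:
step_arm(moves=[[0,0,0,0.1,3.5,-0.2,-0.4],[0,0,0,0.1,6.6,-0.2,-0.4],[0,0,0,0.11,7.14,-0.2,-0.4],[0,0,0,0.11,7.18,-0.2,-0.1],[0,0,0,0.11,7.18,-0.2,0.4],[0,0,0,0.11,7.18,-0.2,0.4],[0,0,0,0.11,7.18,-0.2,0.4],[0,0,0,0.11,7.18,-0.2,0.4]], grip_force=20)

```text
t: 3.15
tcp_pos: [0.5912, 0.218, 0.0282]
tool_rot: [-0.707, -0.0, 0.001, 0.708]
force: [-0.1, -3.1, 5.9]
finger_gap: 0.448
```

```bash
python3 -c "
from h import *
go((.5905,.2196,.0255),0)"
```

```text
turn [-0.     1.573 -0.002] shift cm [-0.07  0.27  0.15] | tcp [0.5912 0.218  0.0282] q [0.18 0.83 1.55 0.   0.76 0.17] F [-0.1 -3.1  5.9] gap 0.448 t 3.15 zang 90.11
```

Emit:
step_arm(moves=[[0,0,0,0,0,0,-0.3],[0,0,0,0,0,0,-0.35],[0,0.18,0,0,0,0,-0.35],[0,0.36,0,0,0,0,-0.35],[0,0.54,0,0,0,0,-0.35],[0,0.72,0,0,0,0,-0.35],[0,0.9,0,0,0,0,-0.35],[0,1.08,0,0,0,0,-0.35],[0,1.26,0,0,0,0,-0.35],[0,1.44,0,0,0,0,-0.35],[0,1.573,0,0,0,0,-0.35],[0,1.573,0,0,0,0,-0.35]])

```text
t: 4.65
tcp_pos: [0.591, 0.2182, 0.0279]
tool_rot: [-0.5, 0.5, -0.499, 0.5]
force: [0.0, -0.0, 0.7]
finger_gap: 0.676
```

```bash
python3 -c "
from h import *
go((.5912,.2196,.0255),0)
s=snapshot('scene'); cv2.imwrite('pics/s4.png',cv2.resize(s['frame'][220:340,180:340,::-1],None,fx=4,fy=4))"
```

```text
turn [ 0.002  0.001 -0.002] shift cm [-0.14  0.24  0.02] | tcp [0.591  0.2182 0.0279] q [0.18 0.83 1.55 0.   0.76 1.74] F [ 0.  -0.   0.7] gap 0.676 t 4.65 zang 0.08
```

View pics/s4.png

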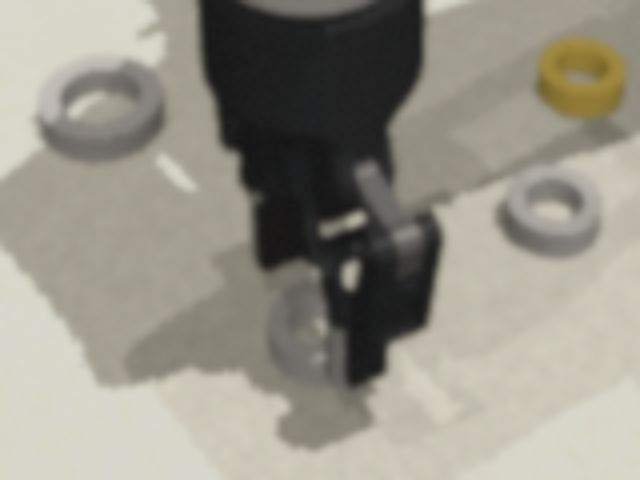

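Ring A sits between the fingers, at about (310,335) in the crop, and the jaws now open along world y. Next I grip and lift.

Emit:
step_arm(moves=[[0,0,0,-0.1,0.2,0.02,-0.35],[0,0,0,-0.1,0.24,0.02,0.0],[0,0,0,-0.1,0.24,0.02,0.5],[0,0,0,-0.1,0.24,0.02,0.5],[0,0,0,-0.1,0.24,0.02,0.5],[0,0,0,-0.1,0.24,0.02,0.5]], grip_force=40)

```text
t: 5.45
tcp_pos: [0.5913, 0.2192, 0.0256]
tool_rot: [-0.5, 0.5, -0.499, 0.501]
force: [0.8, 0.7, 1.4]
finger_gap: 0.445
```

Emit:
step_arm(moves=[[0,0,0,0,-4,0,0.5],[0,0,0,0,-9,0,0.5],[0,0,0,0,-12,0,0.5],[0,0,0,0,-12,0,0.5]])

```text
t: 5.95
tcp_pos: [0.5932, 0.2193, 0.1483]
tool_rot: [-0.499, 0.499, -0.5, 0.502]
force: [0.6, -1.0, -1.3]
finger_gap: 0.442
```

```bash
python3 -c "
from h import *
go((.5345,-.2785,.14),0)
s=snapshot('scene'); cv2.imwrite('pics/s5.png',cv2.resize(s['frame'][150:340,140:340,::-1],None,fx=3,fy=3))"
```

```text
turn [-0.004  0.002 -0.003] shift cm [49.77  0.67 -5.98] | tcp [0.5932 0.2193 0.1483] q [0.18 0.66 1.5  0.   0.97 1.74] F [ 0.6 -1.  -1.3] gap 0.442 t 5.95 zang 0.13
```

View pics/s5.png

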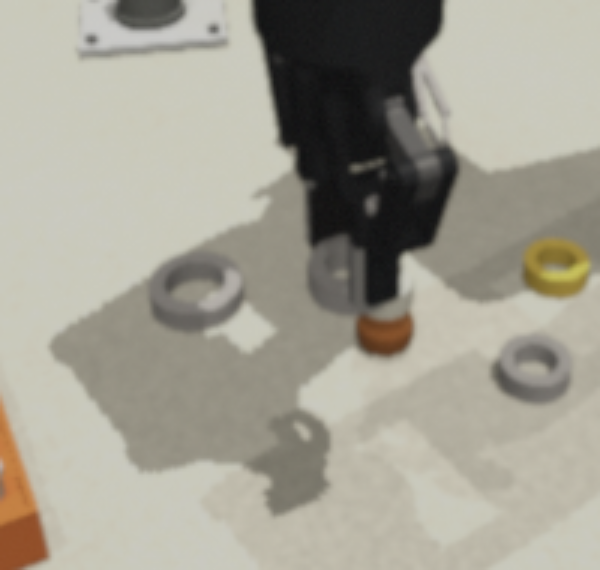

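The spacer is held at about (340,272) in the crop, flat. Next is the carry to the barrel.

Emit:
step_arm(moves=[[0,0,0,4,0,-0.5,0.5],[0,0,0,10,0,-1.2,0.5],[0,0,0,16,0,-1.9,0.5],[0,0,0,22,0,-2.6,0.5],[0,0,0,28,0,-3.4,0.5],[0,0,0,34,0,-4.1,0.5],[0,0,0,40,0,-4.8,0.5],[0,0,0,45,0.5,-5.5,0.5],[0,0,0,48.5,0.67,-5.8,0.5],[0,0,0,49.77,0.67,-5.98,0.5],[0,0,0,49.77,0.67,-5.98,0.5],[0,0,0,49.77,0.67,-5.98,0.5]])

```text
t: 7.5
tcp_pos: [0.5328, -0.2768, 0.1381]
tool_rot: [-0.5, 0.5, -0.498, 0.501]
force: [-0.5, 0.3, -0.0]
finger_gap: 0.442
```

```bash
python3 -c "
from h import *
go((.5345,-.2785,.100),0)
s=snapshot('scene'); cv2.imwrite('pics/s6.png',cv2.resize(s['frame'][80:200,130:270,::-1],None,fx=5,fy=5))"
```

```text
turn [ 0.001  0.004 -0.004] shift cm [0.18 3.81 0.18] | tcp [ 0.5328 -0.2768  0.1381] q [-0.67  0.64  1.59  0.    0.91  0.9 ] F [-0.5  0.3 -0. ] gap 0.442 t 7.5 zang 0.21
```

View pics/s6.png

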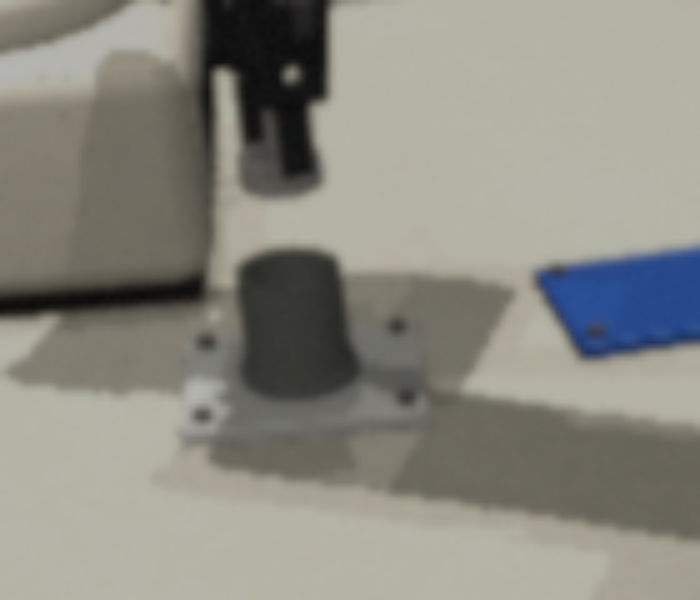

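Emit:
step_arm(moves=[[0,0,0,0.18,2,0.18,0.5],[0,0,0,0.18,3.8,0.18,0.5],[0,0,0,0.18,3.8,0.18,0.5],[0,0,0,0.18,3.8,0.18,0.5]])

```text
t: 8.05
tcp_pos: [0.5347, -0.2784, 0.0999]
tool_rot: [-0.5, 0.5, -0.498, 0.502]
force: [0.5, 0.9, -0.3]
finger_gap: 0.445
```

```bash
python3 -c "
from h import *
go((.5345,-.2785,.092),0)"
```

```text
turn [ 0.001  0.004 -0.004] shift cm [ 0.01  0.79 -0.02] | tcp [ 0.5347 -0.2784  0.0999] q [-0.67  0.7   1.6   0.    0.84  0.9 ] F [ 0.5  0.9 -0.3] gap 0.445 t 8.05 zang 0.24
```

Emit:
step_arm(moves=[[0,0,0,0,0.3,0,0.5],[0,0,0,0,0.6,0,0.5],[0,0,0,0,0.8,0,0.5],[0,0,0,0,0.9,0,0.5],[0,0,0,0,0.9,0,0.5]])

```text
t: 8.68
tcp_pos: [0.5347, -0.279, 0.0911]
tool_rot: [-0.501, 0.5, -0.498, 0.501]
force: [-1.0, -2.6, 0.8]
finger_gap: 0.443
```

```bash
python3 -c "
from h import *
print(sense()['force'],sense()['ft_torque'])
go((.5345,-.2785,.088),0)
s=snapshot('scene'); cv2.imwrite('pics/s7.png',cv2.resize(s['frame'][80:200,130:270,::-1],None,fx=5,fy=5))"
```

```text
[-1.0426223  -2.64731002  0.82639505] [-0.38353393  0.24845779 -0.02684118]
turn [ 0.001  0.004 -0.002] shift cm [-0.05  0.31 -0.02] | tcp [ 0.5347 -0.279   0.0911] q [-0.67  0.71  1.61  0.    0.82  0.9 ] F [-1.  -2.6  0.8] gap 0.443 t 8.675 zang 0.25
```

View pics/s7.png

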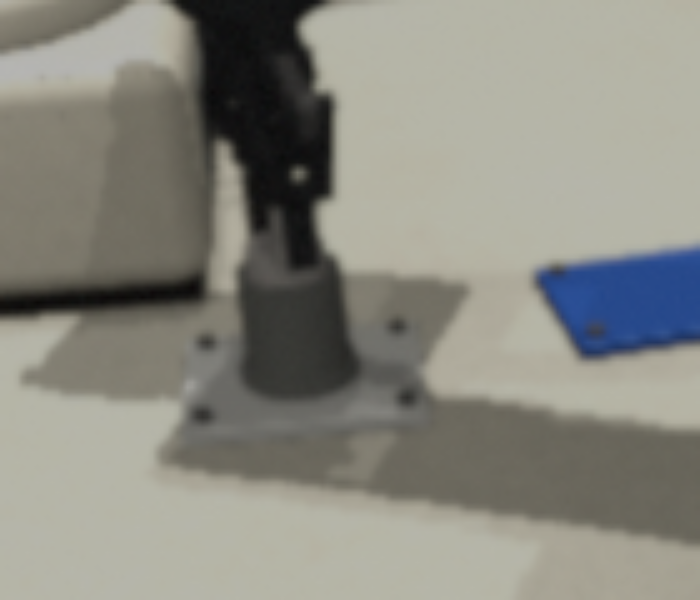

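The ring dips below the rim at about (285,265) with almost no vertical force, so it's in the mouth. I'll go a bit deeper, yielding toward -y and -x.

Emit:
step_arm(moves=[[0,0,0,0.05,0.15,-0.03,0.5],[0,0,0,0.05,0.3,-0.03,0.5],[0,0,0,0.05,0.35,-0.03,0.5]])

```text
t: 9.1
tcp_pos: [0.5343, -0.2791, 0.0871]
tool_rot: [-0.501, 0.5, -0.498, 0.501]
force: [-0.4, -0.3, -0.9]
finger_gap: 0.441
```

```bash
python3 -c "
from h import *
print(sense()['ft_torque'])
go((.5345,-.2785,.088),0)"
```

```text
[ 0.01064998 -0.00236318 -0.00877881]
turn [ 0.002  0.004 -0.003] shift cm [-0.06 -0.08  0.02] | tcp [ 0.5343 -0.2791  0.0871] q [-0.67  0.72  1.61  0.    0.82  0.9 ] F [-0.4 -0.3 -0.9] gap 0.441 t 9.1 zang 0.24
```

Emit:
step_arm(moves=[[0,0,0,0,0,0,0.0],[0,0,0,0,0,0,-0.3],[0,0,0,0,0,0,-0.3],[0,0,0,0,-3,0,-0.3],[0,0,0,0,-6,0,-0.3],[0,0,0,-5,-8,0,-0.3],[0,0,0,-11,-8,0,-0.3]])

```text
t: 9.98
tcp_pos: [0.5355, -0.17, 0.1696]
tool_rot: [-0.499, 0.499, -0.5, 0.501]
force: [1.1, -0.2, 0.7]
finger_gap: 0.651
```

```bash
python3 -c "
from h import *
go((.478,.039,.1),0)
s=snapshot('scene'); cv2.imwrite('pics/s8.png',cv2.resize(s['frame'][110:180,150:240,::-1],None,fx=7,fy=7))
s=snapshot('top'); cv2.imwrite('pics/t8.png',cv2.resize(s['frame'][130:210,340:410,::-1],None,fx=7,fy=7))
P=cloud(s).reshape(-1,3); m=np.hypot(P[:,0]-.534,P[:,1]+.279)<.014; print(P[m,2].round(3))
"
```

```text
turn [-0.004  0.001 -0.001] shift cm [-20.91   6.95  -5.75] | tcp [ 0.5355 -0.17    0.1696] q [-0.51  0.55  1.67  0.    0.92  1.06] F [ 1.1 -0.2  0.7] gap 0.651 t 9.975 zang 0.08
[]
```

View pics/t8.png

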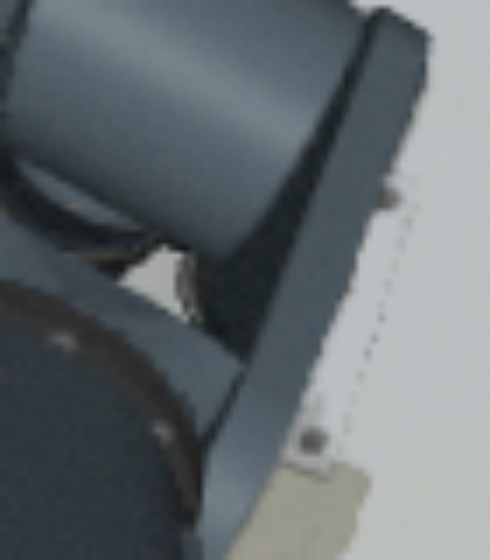

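The arm hides the barrel in this view, so I'll look again from over the sieve.

Emit:
step_arm(moves=[[0,-0.18,0,-4,0.5,-1.2,-0.3],[0,-0.36,0,-9,1.5,-2.5,-0.3],[0,-0.54,0,-14,3,-4,-0.3],[0,-0.72,0,-18,5,-5,-0.3],[0,-0.9,0,-20.5,6.5,-5.7,-0.3],[0,-1.08,0,-20.91,6.95,-5.75,-0.35],[0,-1.26,0,-20.91,6.95,-5.75,-0.35],[0,-1.44,0,-20.91,6.95,-5.75,-0.35],[0,-1.57,0,-20.91,6.95,-5.75,-0.35],[0,-1.57,0,-20.91,6.95,-5.75,-0.35]])

```text
t: 11.32
tcp_pos: [0.4728, 0.0452, 0.1001]
tool_rot: [-0.705, -0.001, 0.004, 0.709]
force: [0.6, -0.0, 0.6]
finger_gap: 0.674
```

```bash
python3 -c "
from h import *
go((.4782,.039,.0255),90)
s=snapshot('top'); cv2.imwrite('pics/t9.png',cv2.resize(s['frame'][130:210,340:410,::-1],None,fx=7,fy=7))
P=cloud(s).reshape(-1,3); m=np.hypot(P[:,0]-.534,P[:,1]+.279)<.014; print(P[m].round(3).tolist())
"
```

```text
turn [-0.007  0.007 -0.004] shift cm [ 0.56  7.45 -0.67] | tcp [0.4728 0.0452 0.1001] q [-0.14  0.59  1.93  0.01  0.63 -0.16] F [ 0.6 -0.   0.6] gap 0.674 t 11.325 zang 90.38
[[0.548, -0.28, 0.032], [0.545, -0.272, 0.031], [0.547, -0.278, 0.016], [0.547, -0.28, 0.016], [0.547, -0.283, 0.018], [0.546, -0.284, 0.025], [0.545, -0.284, 0.034], [0.543, -0.27, 0.028], [0.545, -0.276, 0.012], [0.544, -0.277, 0.02], [0.545, -0.28, 0.015], [0.545, -0.283, 0.015], [0.544, -0.285, 0.021], [0.542, -0.285, 0.033], [0.543, -0.288, 0.03], [0.542, -0.272, 0.015], [0.542, -0.275, 0.014], [0.542, -0.278, 0.015], [0.542, -0.281, 0.013], [0.542, -0.283, 0.015], [0.542, -0.286, 0.014], [0.542, -0.288, 0.017], [0.539, -0.287, 0.036], [0.54, -0.29, 0.032], [0.537, -0.266, 0.034], [0.539, -0.272, 0.018], [0.54, -0.275, 0.014], [0.539, -0.277, 0.016], [0.539, -0.28, 0.015], [0.539, -0.282, 0.021], [0.539, -0.286, 0.017], [0.54, -0.289, 0.015], [0.537, -0.288, 0.031], [0.538, -0.291, 0.03], [0.537, -0.272, 0.014], [0.536, -0.275, 0.016], [0.537, -0.278, 0.015], [0.536, -0.28, 0.017], [0.537, -0.284, 0.012], [
[... 274 characters left out ...]
88, 0.018], [0.533, -0.288, 0.028], [0.532, -0.289, 0.035], [0.531, -0.272, 0.016], [0.532, -0.276, 0.012], [0.531, -0.277, 0.019], [0.531, -0.279, 0.02], [0.532, -0.284, 0.012], [0.531, -0.286, 0.016], [0.532, -0.289, 0.013], [0.53, -0.288, 0.029], [0.53, -0.291, 0.03], [0.529, -0.275, 0.013], [0.529, -0.278, 0.014], [0.529, -0.28, 0.014], [0.528, -0.282, 0.02], [0.529, -0.286, 0.012], [0.529, -0.289, 0.014], [0.527, -0.287, 0.032], [0.527, -0.29, 0.034], [0.526, -0.277, 0.019], [0.526, -0.281, 0.012], [0.526, -0.283, 0.013], [0.526, -0.285, 0.018], [0.525, -0.286, 0.026], [0.524, -0.287, 0.036], [0.521, -0.277, 0.032], [0.521, -0.279, 0.034], [0.521, -0.282, 0.032], [0.522, -0.286, 0.028]]
```

View pics/t9.png

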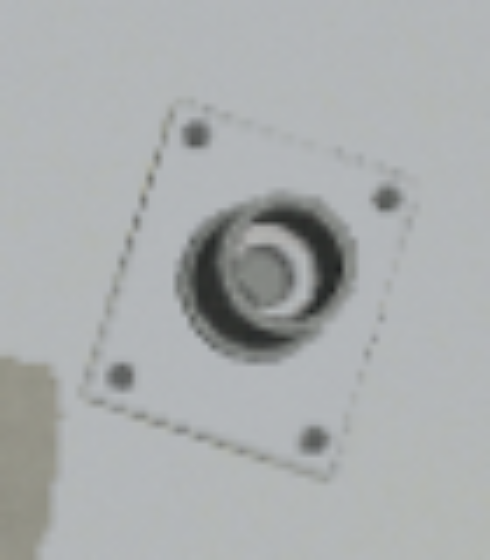

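Spacer 1 is flat at the bottom: its top reads 0.031 and the floor through its hole 0.015, with the ring at (265,275). Now the sieve.

Emit:
step_arm(moves=[[-0.007,0.007,-0.004,0.56,3,-0.67,-0.35],[-0.007,0.007,-0.004,0.56,5,-0.67,-0.35],[-0.007,0.007,-0.004,0.56,7,-0.67,-0.35],[-0.007,0.007,-0.004,0.56,7.45,-0.67,-0.35],[-0.007,0.007,-0.004,0.56,7.45,-0.67,0.0],[-0.007,0.007,-0.004,0.56,7.45,-0.67,0.5],[-0.007,0.007,-0.004,0.56,7.45,-0.67,0.5],[-0.007,0.007,-0.004,0.56,7.45,-0.67,0.5],[-0.007,0.007,-0.004,0.56,7.45,-0.67,0.5]], grip_force=20)

```text
t: 12.5
tcp_pos: [0.4784, 0.0391, 0.0259]
tool_rot: [0.707, -0.0, 0.001, -0.707]
force: [-1.1, 1.2, 2.8]
finger_gap: 0.451
```

```bash
python3 -c "
from h import *
go((.4782,.039,.0255),0)"
```

```text
turn [-0.00e+00  1.57e+00  1.00e-03] shift cm [-0.02  0.04 -0.01] | tcp [0.4784 0.0391 0.0259] q [-0.15  0.75  1.95 -0.    0.45 -0.15] F [-1.1  1.2  2.8] gap 0.451 t 12.5 zang 89.94
```

Emit:
step_arm(moves=[[0,0,0,0,0,0,-0.3],[0,0,0,0,0,0,-0.35],[0,0.18,0,0,0,0,-0.35],[0,0.36,0,0,0,0,-0.35],[0,0.54,0,0,0,0,-0.35],[0,0.72,0,0,0,0,-0.35],[0,0.9,0,0,0,0,-0.35],[0,1.08,0,0,0,0,-0.35],[0,1.26,0,0,0,0,-0.35],[0,1.44,0,0,0,0,-0.35],[0,1.57,0,0,0,0,-0.35],[0,1.57,0,0,0,0,-0.35]])

```text
t: 14.0
tcp_pos: [0.4783, 0.039, 0.0258]
tool_rot: [0.5, -0.499, 0.5, -0.5]
force: [-0.7, -0.8, 0.1]
finger_gap: 0.678
```

```bash
python3 -c "
from h import *
go((.4784,.039,.0255),0)"
```

```text
turn [-0.     0.001  0.001] shift cm [0.   0.03 0.01] | tcp [0.4783 0.039  0.0258] q [-0.15  0.75  1.95 -0.    0.45  1.42] F [-0.7 -0.8  0.1] gap 0.678 t 14.0 zang 0.07
```

Tool centred within 0.1 mm; grip and lift.

Emit:
step_arm(moves=[[0,0,0,0,0.03,0.01,0.0],[0,0,0,0,0.03,0.01,0.5],[0,0,0,0,0.03,0.01,0.5],[0,0,0,0,0.03,0.01,0.5],[0,0,0,0,0.03,0.01,0.5],[0,0,0,0,-4,0,0.5],[0,0,0,0,-9,0,0.5],[0,0,0,0,-12,0,0.5],[0,0,0,0,-12,0,0.5]], grip_force=40)

```text
t: 15.12
tcp_pos: [0.4797, 0.039, 0.1476]
tool_rot: [-0.499, 0.498, -0.501, 0.501]
force: [-0.0, -0.2, -0.2]
finger_gap: 0.443
```

```bash
python3 -c "
from h import *
go((.5343,-.2791,.12),0)"
```

```text
turn [-0.006  0.002  0.001] shift cm [31.81  2.83  5.4 ] | tcp [0.4797 0.039  0.1476] q [-0.15  0.5   1.89 -0.    0.74  1.42] F [-0.  -0.2 -0.2] gap 0.443 t 15.125 zang 0.09
```

Emit:
step_arm(moves=[[-0.005,0,0,4,0,0.7,0.5],[-0.005,0,0,10,0,1.7,0.5],[-0.005,0,0,16,0,2.7,0.5],[-0.005,0,0,22,0,3.8,0.5],[-0.005,0,0,27,0.5,4.7,0.5],[-0.005,0,0,30.5,1.5,5.2,0.5],[-0.006,0.002,0,31.81,2.8,5.4,0.5],[-0.006,0.002,0,31.81,2.83,5.4,0.5],[-0.006,0.002,0,31.81,2.83,5.4,0.5],[-0.006,0.002,0,31.81,2.83,5.4,0.5]])

```text
t: 16.38
tcp_pos: [0.5343, -0.2775, 0.1203]
tool_rot: [0.501, -0.5, 0.5, -0.5]
force: [0.8, 0.4, -2.0]
finger_gap: 0.44
```

```bash
python3 -c "
from h import *
go((.5343,-.2791,.10),0)"
```

```text
turn [0.001 0.001 0.001] shift cm [ 0.16  2.03 -0.  ] | tcp [ 0.5343 -0.2775  0.1203] q [-0.66  0.67  1.6  -0.    0.88  0.91] F [ 0.8  0.4 -2. ] gap 0.44 t 16.375 zang 0.08
```

Emit:
step_arm(moves=[[0,0,0,0.16,1,0,0.5],[0,0,0,0.16,1.9,0,0.5],[0,0,0,0.16,2,0,0.5],[0,0,0,0.16,2,0,0.5]])

```text
t: 16.88
tcp_pos: [0.5342, -0.279, 0.1]
tool_rot: [0.501, -0.5, 0.5, -0.5]
force: [-0.3, -0.1, -0.3]
finger_gap: 0.441
```

```bash
python3 -c "
from h import *
go((.5343,-.2791,.088),0);s=snapshot('scene'); cv2.imwrite('pics/s10.png',cv2.resize(s['frame'][80:200,130:270,::-1],None,fx=5,fy=5))"
```

```text
turn [0.001 0.001 0.   ] shift cm [0.01 1.2  0.01] | tcp [ 0.5342 -0.279   0.1   ] q [-0.67  0.7   1.61 -0.    0.84  0.9 ] F [-0.3 -0.1 -0.3] gap 0.441 t 16.875 zang 0.07
```

View pics/s10.png

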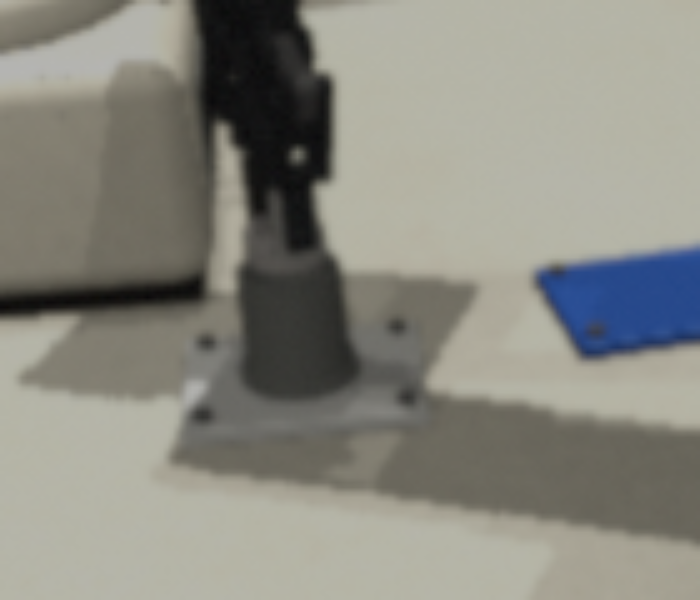

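The disc is held flat just above the mouth at (285,250). Lowering it.

Emit:
step_arm(moves=[[0,0,0,0.01,0.3,0.01,0.5],[0,0,0,0.01,0.6,0.01,0.5],[0,0,0,0.01,0.9,0.01,0.5],[0,0,0,0.01,1.1,0.01,0.5],[0,0,0,0.01,1.2,0.01,0.5],[0,0,0,0.01,1.2,0.01,0.5]])

```text
t: 17.68
tcp_pos: [0.5344, -0.2792, 0.0882]
tool_rot: [0.501, -0.5, 0.5, -0.5]
force: [-0.9, -0.1, -1.1]
finger_gap: 0.439
```

```bash
python3 -c "
from h import *
print(sense()['ft_torque']);go((.5343,-.2791,.0875),0)"
```

```text
[ 0.02707958  0.01896032 -0.01448994]
turn [0.001 0.001 0.001] shift cm [-0.01  0.07 -0.01] | tcp [ 0.5344 -0.2792  0.0882] q [-0.67  0.72  1.61 -0.    0.81  0.9 ] F [-0.9 -0.1 -1.1] gap 0.439 t 17.675 zang 0.07
```

No contact. Releasing and going on to spacer B.

Emit:
step_arm(moves=[[0,0,0,0,0.05,0,0.0],[0,0,0,0,0.05,0,-0.3],[0,0,0,0,0.05,0,-0.3],[0,0,0,0,-3,0,-0.3],[0,0,0,0,-6,0,-0.3],[0,0,0,-5,-8,-0.7,-0.3],[0,-0.17,0,-11,-8,-1.4,-0.3],[0,-0.35,0,-17,-8,-2,-0.3],[0,-0.52,0,-23,-8,-3,-0.3],[0,-0.7,0,-29,-7,-4,-0.3],[0,-0.87,0,-35,-6,-5,-0.35],[0,-1.05,0,-41,-4,-5.6,-0.35]])

```text
t: 19.18
tcp_pos: [0.4783, 0.1316, 0.1287]
tool_rot: [0.684, -0.179, 0.18, -0.684]
force: [0.8, 1.0, 0.2]
finger_gap: 0.674
```

```bash
python3 -c "
from h import *
go((.4772,.2095,.1),90)
s=snapshot('top'); cv2.imwrite('pics/t11.png',cv2.resize(s['frame'][130:210,340:410,::-1],None,fx=7,fy=7))
P=cloud(s).reshape(-1,3); m=np.hypot(P[:,0]-.534,P[:,1]+.279)<.010; print(np.sort(P[m,2]).round(3).tolist())
"
```

```text
turn [ 0.    -0.514  0.002] shift cm [-3.93  2.86  6.73] | tcp [0.4783 0.1316 0.1287] q [ 0.04  0.55  1.86 -0.    0.72  0.56] F [0.8 1.  0.2] gap 0.674 t 19.175 zang 60.55
[0.038, 0.041, 0.042, 0.042, 0.043, 0.043, 0.044, 0.044, 0.044, 0.044, 0.044, 0.044, 0.044, 0.045, 0.045, 0.045, 0.045, 0.045, 0.045, 0.045, 0.045, 0.045, 0.046, 0.046, 0.046, 0.046, 0.046, 0.046, 0.046, 0.046, 0.046, 0.046, 0.046, 0.046, 0.047, 0.047, 0.047, 0.047, 0.047, 0.048, 0.048, 0.048, 0.049, 0.049, 0.051]
```

View pics/t11.png

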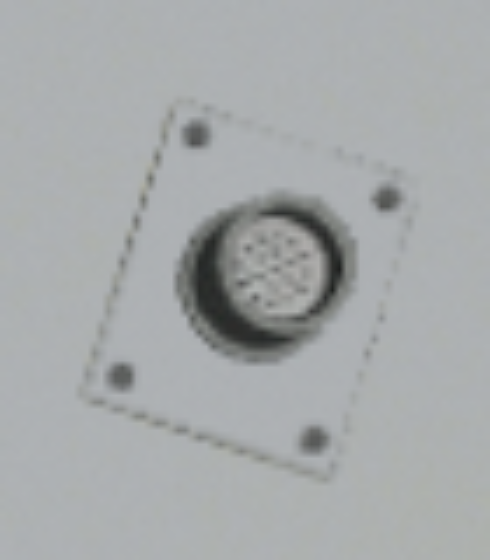

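The sieve lies flat at (275,268) in the picture, its top at 0.0455 against an expected 0.046. Spacer B next.

Emit:
step_arm(moves=[[0,-0.17,0,-2,1.4,3.4,-0.35],[0,-0.34,0,-3.9,2.8,6.6,-0.35],[0,-0.514,0,-3.93,2.86,6.73,-0.35],[0,-0.514,0,-3.93,2.86,6.73,-0.35],[0,-0.514,0,-3.93,2.86,6.73,-0.35]])

```text
t: 19.85
tcp_pos: [0.4729, 0.2151, 0.0982]
tool_rot: [-0.706, -0.001, 0.003, 0.708]
force: [0.3, 0.4, 0.8]
finger_gap: 0.672
```

```bash
python3 -c "
from h import *
go((.4772,.2095,.0257),90)"
```

```text
turn [-0.002  0.005 -0.004] shift cm [ 0.45  7.25 -0.58] | tcp [0.4729 0.2151 0.0982] q [0.21 0.63 1.82 0.   0.7  0.2 ] F [0.3 0.4 0.8] gap 0.672 t 19.85 zang 90.31
```

Emit:
step_arm(moves=[[0,0.005,0,0.45,3,-0.58,-0.35],[0,0.005,0,0.45,5,-0.58,-0.35],[0,0.005,0,0.45,7,-0.58,-0.35],[0,0.005,0,0.45,7.25,-0.58,-0.35],[0,0.005,0,0.45,7.25,-0.58,0.0],[0,0.005,0,0.45,7.25,-0.58,0.5],[0,0.005,0,0.45,7.25,-0.58,0.5],[0,0.005,0,0.45,7.25,-0.58,0.5],[0,0.005,0,0.45,7.25,-0.58,0.5]], grip_force=20)

```text
t: 20.98
tcp_pos: [0.4778, 0.2095, 0.0265]
tool_rot: [-0.706, 0.001, 0.001, 0.708]
force: [-0.3, -1.0, 6.5]
finger_gap: 0.449
```

```bash
python3 -c "
from h import *
go((.4772,.2095,.0257),0)"
```

```text
turn [ 0.     1.571 -0.004] shift cm [-0.06  0.08  0.  ] | tcp [0.4778 0.2095 0.0265] q [0.2  0.76 1.84 0.01 0.54 0.19] F [-0.3 -1.   6.5] gap 0.449 t 20.975 zang 90.03
```

Emit:
step_arm(moves=[[0,0,0,0,0,0,-0.3],[0,0,0,0,0,0,-0.35],[0,0.18,0,0,0,0,-0.35],[0,0.36,0,0,0,0,-0.35],[0,0.54,0,0,0,0,-0.35],[0,0.72,0,0,0,0,-0.35],[0,0.9,0,0,0,0,-0.35],[0,1.08,0,0,0,0,-0.35],[0,1.26,0,0,0,0,-0.35],[0,1.44,0,0,0,0,-0.35],[0,1.57,0,0,0,0,-0.35],[0,1.57,0,0,0,0,-0.35]])

```text
t: 22.48
tcp_pos: [0.4776, 0.2095, 0.0262]
tool_rot: [0.501, -0.501, 0.498, -0.501]
force: [-0.0, -0.9, -1.1]
finger_gap: 0.673
```

```bash
python3 -c "
from h import *
go((.4778,.2095,.0255),0)"
```

```text
turn [ 0.003  0.003 -0.002] shift cm [0.   0.07 0.02] | tcp [0.4776 0.2095 0.0262] q [0.2  0.76 1.84 0.01 0.54 1.76] F [-0.  -0.9 -1.1] gap 0.673 t 22.475 zang 0.17
```

Emit:
step_arm(moves=[[0.003,0.003,0,0,0.07,0.02,0.0],[0.003,0.003,0,0,0.07,0.02,0.5],[0.003,0.003,0,0,0.07,0.02,0.5],[0.003,0.003,0,0,0.07,0.02,0.5],[0.003,0.003,0,0,0.07,0.02,0.5],[0,0,0,0,-4,0,0.5],[0,0,0,0,-9,0,0.5],[0,0,0,0,-12,0,0.5],[0,0,0,0,-12,0,0.5]], grip_force=40)

```text
t: 23.6
tcp_pos: [0.4795, 0.2096, 0.1481]
tool_rot: [-0.499, 0.499, -0.499, 0.502]
force: [0.2, -1.0, -0.9]
finger_gap: 0.439
```

```bash
python3 -c "
from h import *
go((.5343,-.2791,.12),0)"
```

```text
turn [-0.003  0.003 -0.003] shift cm [48.89  2.66  5.33] | tcp [0.4795 0.2096 0.1481] q [0.2  0.54 1.78 0.   0.81 1.76] F [ 0.2 -1.  -0.9] gap 0.439 t 23.6 zang 0.16
```

Emit:
step_arm(moves=[[0,0,0,4,0,0.4,0.5],[0,0,0,10,0,1.0,0.5],[0,0,0,16,0,1.7,0.5],[0,0,0,22,0,2.3,0.5],[0,0,0,28,0,3,0.5],[0,0,0,34,0,3.7,0.5],[0,0,0,40,0,4.4,0.5],[0,0,0,45,1,4.9,0.5],[0,0,0,48,2.3,5.2,0.5],[0,0.003,0,48.89,2.66,5.33,0.5],[0,0.003,0,48.89,2.66,5.33,0.5],[0,0.003,0,48.89,2.66,5.33,0.5]])

```text
t: 25.1
tcp_pos: [0.534, -0.2773, 0.1198]
tool_rot: [-0.499, 0.5, -0.499, 0.502]
force: [0.2, -0.4, -0.4]
finger_gap: 0.44
```

```bash
python3 -c "
from h import *
go((.5343,-.2791,.10),0)"
```

```text
turn [-0.001  0.001 -0.005] shift cm [0.19 1.98 0.03] | tcp [ 0.534  -0.2773  0.1198] q [-0.67  0.67  1.6   0.01  0.88  0.9 ] F [ 0.2 -0.4 -0.4] gap 0.44 t 25.1 zang 0.07
```

Emit:
step_arm(moves=[[0,0,-0.005,0.19,1,0.03,0.5],[0,0,-0.005,0.19,1.9,0.03,0.5],[0,0,-0.005,0.19,2,0.03,0.5],[0,0,-0.005,0.19,2,0.03,0.5]])

```text
t: 25.6
tcp_pos: [0.5343, -0.2789, 0.0996]
tool_rot: [-0.5, 0.499, -0.5, 0.501]
force: [-0.4, 0.3, 0.3]
finger_gap: 0.437
```

```bash
python3 -c "
from h import *
go((.5343,-.2791,.088),0)"
```

```text
turn [-0.001  0.001  0.   ] shift cm [ 0.02  1.16 -0.  ] | tcp [ 0.5343 -0.2789  0.0996] q [-0.67  0.7   1.61  0.    0.83  0.9 ] F [-0.4  0.3  0.3] gap 0.437 t 25.6 zang 0.08
```

Emit:
step_arm(moves=[[0,0,0,0.02,0.3,0,0.5],[0,0,0,0.02,0.6,0,0.5],[0,0,0,0.02,0.9,0,0.5],[0,0,0,0.02,1.1,0,0.5],[0,0,0,0.02,1.18,0,0.5],[0,0,0,0.02,1.18,0,0.5]])

```text
t: 26.35
tcp_pos: [0.5344, -0.2791, 0.0878]
tool_rot: [-0.5, 0.499, -0.5, 0.501]
force: [0.3, -0.1, -0.7]
finger_gap: 0.439
```

```bash
python3 -c "
from h import *
print(sense()['ft_torque']);go((.5343,-.2791,.0875),0)"
```

```text
[-0.00950399 -0.0574528  -0.00057211]
turn [-0.001  0.001  0.   ] shift cm [-0.    0.03 -0.01] | tcp [ 0.5344 -0.2791  0.0878] q [-0.67  0.72  1.61  0.    0.81  0.9 ] F [ 0.3 -0.1 -0.7] gap 0.439 t 26.35 zang 0.08
```

Emit:
step_arm(moves=[[0,0,0,0,0.03,0,0.0],[0,0,0,0,0.03,0,-0.3],[0,0,0,0,0.03,0,-0.3],[0,0,0,0,-3,0,-0.3],[0,0,0,0,-6,0,-0.3],[0,0,0,-5,-8,-0.7,-0.3],[0,0,0,-11,-8,-1.4,-0.3],[0,0,0,-17,-8,-2,-0.3],[0,0,0,-23,-8,-3,-0.3],[0,0,0,-29,-8,-4,-0.3],[0,0,0,-33,-8,-5,-0.3],[0,0,0,-33,-8,-5,-0.3]])

```text
t: 27.85
tcp_pos: [0.4822, 0.0534, 0.1678]
tool_rot: [-0.502, 0.499, -0.498, 0.502]
force: [-0.3, -1.2, -0.3]
finger_gap: 0.65
```

```bash
python3 -c "
from h import *
print(sense()['tcp_pos'],sense()['t'])
for i in range(6): s=snapshot('top')
cv2.imwrite('pics/t12.png',cv2.resize(s['frame'][130:210,340:410,::-1],None,fx=7,fy=7))
P=cloud(s).reshape(-1,3); r=np.hypot(P[:,0]-.5343,P[:,1]+.279); 
print('ring',np.sort(P[(r<.018)&(r>.013),2]).round(3).tolist()); print('mid',np.sort(P[r<.008,2]).round(3).tolist())
m=(r<.018)&(r>.013)&(P[:,2]>.055); q=P[m]; print('plane',np.linalg.lstsq(np.c_[q[:,:2]-[.5343,-.279],np.ones(len(q))],q[:,2],rcond=None)[0])
s2=snapshot('scene'); cv2.imwrite('pics/s12.png',cv2.resize(s2['frame'][...,::-1],None,fx=1.5,fy=1.5))
for n,s in(('top',s),('scene',s2)):
  Q=cloud(s).reshape(-1,3)
  for k,c,zl,zh in(('wide',(.620,.063),.008,.022),('jar',(.536,.1445),.040,.05)):
    w=Q[(np.hypot(Q[:,0]-c[0],Q[:,1]-c[1])<.036)&(Q[:,2]>zl)&(Q[:,2]<zh)]
    if len(w): print(n,k,len(w),w.mean(0).round(3))
"
```

```text
[0.48221788 0.05344787 0.16780317] 27.85
ring [0.055, 0.055, 0.055, 0.056, 0.056, 0.056, 0.056, 0.056, 0.057, 0.057, 0.057, 0.057, 0.057, 0.057, 0.058, 0.058, 0.058, 0.058, 0.058, 0.058, 0.059, 0.059, 0.059, 0.059, 0.059, 0.059, 0.059, 0.059, 0.059, 0.059, 0.059, 0.06, 0.06, 0.06, 0.06, 0.06, 0.06, 0.061, 0.061, 0.061, 0.061, 0.061, 0.061, 0.061, 0.061, 0.061, 0.061, 0.061, 0.061, 0.062, 0.062, 0.062, 0.062, 0.062, 0.062, 0.063, 0.063, 0.063, 0.063, 0.063, 0.063, 0.063, 0.064, 0.065, 0.065, 0.065, 0.065]
mid [0.038, 0.043, 0.044, 0.044, 0.044, 0.044, 0.044, 0.045, 0.045, 0.045, 0.046, 0.046, 0.046, 0.046, 0.047, 0.047, 0.047, 0.047, 0.047, 0.047, 0.047, 0.048, 0.048, 0.048, 0.049, 0.049, 0.049, 0.052]
plane [ 0.00260264 -0.00521205  0.05994219]
top wide 188 [0.623 0.063 0.015]
scene wide 433 [0.621 0.063 0.013]
scene jar 208 [0.537 0.144 0.044]
```

View pics/t12.png

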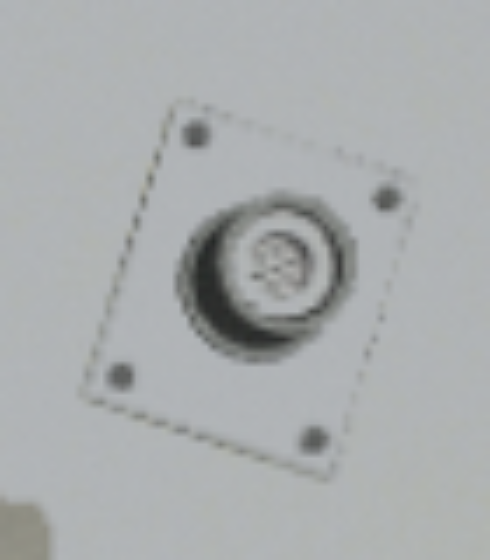

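View pics/s12.png

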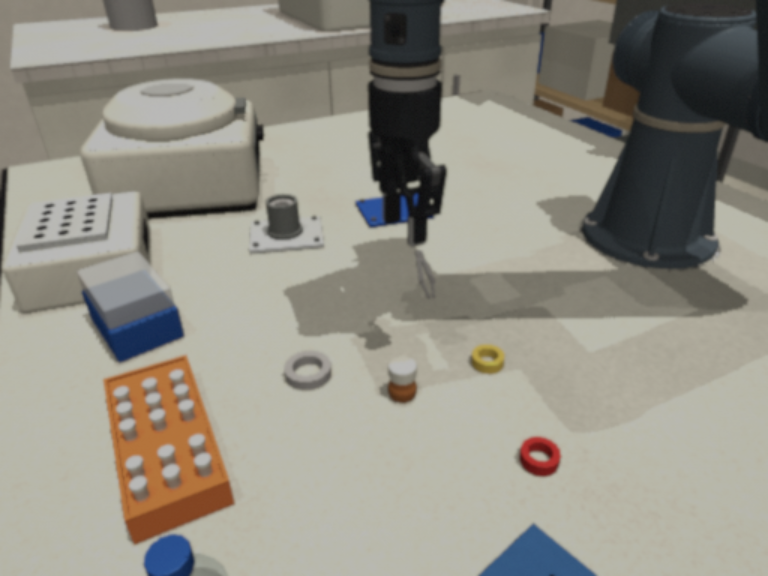

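In the top view the last ring lies flat at (278,265), with the sieve's pinholes visible through its hole. In the scene view the jar at (402,380) and the wide ring at (308,369) stand where they were, and the arm is clear.

```bash
python3 -c "
from h import *
print(sign_off())"
```

```text
the job is handed in; nothing more can be done
None
```

The barrel is loaded and the job is handed in, at about 28 s of the 72 s allowed. The column is one spacer ring, then the sieve disc, then the other spacer ring. I gripped each piece twice, a quarter turn apart, to centre it in the jaws. I felt for the mouth with the first ring, found the barrel's axis at about (0.534, -0.279), and used that for the other two.

| Check | Measured | Expected |
|---|---|---|
| Spacer 1 top | about 0.031 m | 0.031 m |
| Sieve top | 0.0455 m | 0.046 m |
| Last spacer top | 0.060 m, tilt about 0.006 rad | 0.061 m |

These fit a close, flat stack. The depth readings scatter by a few millimetres, so the heights are averages.

The wide ring and the jar read within 3 mm of where they started. In the last top view the jar was hidden, so its position comes from the scene camera only. The arm touched nothing at the end. No check failed.

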